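# Dress the probe stem and put the setting blocks back in their rack

## Task

Take the short setting block off the fixture, slide every aluminium sleeve down over the upright probe stem and then the flanged steel collar on top of them, flange down, all resting flat on one another. Put every setting block, the short one too, upright into its own labelled pocket of the rack, fully down on the pocket floor. Some parts may be missing today; leave the screwdriver where it lies.

Things in the scene. Friction and masses are not known exactly. Their poses are not given: they have to be found in the camera images.
- fixture: fixed dark steel plate 170 (x) x 90 x 12 mm thick, origin at the centre of its underside on the table, z up; the upright stem stands on it 45 mm from the origin along +x, and at the start the short block stands on it between the stem and the end at -x, its long side along x
- stem_foot (a point): foot of the stem on the top face of the plate (12 mm above the table); the stem is an upright aluminium round, 20 mm diameter, 80 mm high above the plate, its top 9 mm tapered to 10 mm diameter; axes as the fixture's
- stem_tip (a point): centre of the stem's top end, 92 mm above the table
- sleeve1: plain aluminium sleeve (ring) lying flat, outside 54 mm, bore 25 mm, 20 mm high, origin at the centre of its underside, z up; may be absent
- sleeve2: a second sleeve, like sleeve1; may be absent
- collar: steel collar with a flange at its foot: flange 64 mm diameter x 10 mm thick, neck 44 mm diameter above it, 32 mm high in all, bore 25 mm, origin at the centre of its underside, z up
- block_short: setting block, plain steel, bar 66 x 28 mm, 40 mm high, origin at the centre of its underside, z up, x along its length; at the start on the fixture's plate
- block_long: setting block, plain steel, bar 110 x 28 mm, 40 mm high, origin at the centre of its underside, z up, x along its length; may be absent
- block_square: setting block, plain steel, square 50 x 50 mm, 40 mm high, origin at the centre of its underside, z up, x and y along its sides; may be absent
- block_round: setting block, plain steel, round, 54 mm diameter, solid, 40 mm high, origin at the centre of its underside, z up; may be absent
- block_pin: setting block, plain steel, round, 36 mm diameter, solid, 40 mm high, origin at the centre of its underside, z up; may be absent
- slot_short: short bar's pocket: fixed grey module 165 (x) x 84 mm, 20 mm high, on the rack; origin on its underside (6 mm above the table) below the pocket's centre, z up; pocket 78 x 40 mm, 12 mm deep, floor 8 mm and mouth 20 mm above the origin; black floor; white label with the block's outline in black, 76 mm from the origin towards -x. x axis along the pocket's length.
- slot_long: long bar's pocket: fixed grey module 165 (x) x 84 mm, 20 mm high, on the rack; origin on its underside (6 mm above the table) below the pocket's centre, z up; pocket 122 x 40 mm, 12 mm deep, floor 8 mm and mouth 20 mm above the origin; black floor; white label with the block's outline in black, 76 mm from the origin towards -x. x axis along the pocket's length.
- slot_square: square block's pocket: fixed grey module 165 (x) x 84 mm, 20 mm high, on the rack; origin on its underside (6 mm above the table) below the pocket's centre, z up; pocket 62 x 62 mm, 12 mm deep, floor 8 mm and mouth 20 mm above the origin; black floor; white label with the block's outline in black, 76 mm from the origin towards -x. x axis along the module.
- slot_round: large round block's pocket: fixed grey module 165 (x) x 84 mm, 20 mm high, on the rack; origin on its underside (6 mm above the table) below the pocket's centre, z up; pocket 66 mm diameter, 12 mm deep, floor 8 mm and mouth 20 mm above the origin; black floor; white label with the block's outline in black, 76 mm from the origin towards -x. 
- slot_pin: small round block's pocket: fixed grey module 165 (x) x 84 mm, 20 mm high, on the rack; origin on its underside (6 mm above the table) below the pocket's centre, z up; pocket 48 mm diameter, 12 mm deep, floor 8 mm and mouth 20 mm above the origin; black floor; white label with the block's outline in black, 76 mm from the origin towards -x. 
- driver: screwdriver with a red handle lying on the table, 190 mm long; not to be moved
Not all that is in view belongs to the job. What is shaped like the collar but black or orange is not meant.

How it is judged:
On the way, in this order (a step that is already met when the one before it is completed fails the run):
1. the short setting block is taken off the fixture (horizontal distance between block_short and stem_foot above 0.12 m), for 0.2 s.
2. every sleeve present is on the stem, down on the plate or on the other sleeve (horizontal distance between each of sleeve1, sleeve2 and stem_foot below 0.008 m and z of sleeve1 in the frame of stem_foot between -0.003 and 0.024 m and angle between each of sleeve1, sleeve2's own z axis and vertical below 0.1 rad and z of sleeve2 in the frame of stem_foot between -0.003 and 0.024 m), for 0.2 s.
3. the collar is on the stem, flange down on top of the sleeves (horizontal distance between collar and stem_foot below 0.008 m and z of collar in the frame of stem_foot between -0.003 and 0.044 m and angle between collar's own z axis and vertical below 0.1 rad and z of collar in the frame of sleeve1 above 0.015 m and z of collar in the frame of sleeve2 above 0.015 m), for 0.2 s.
At the end, for the whole second after the job is handed in: Sleeves flat on the stem (within 8 mm of its axis, underside at most 24 mm above the plate), collar upright above them (at most 44 mm), every block present upright within 11 mm of its own pocket's centre and 3 mm of its floor; all released and at rest (all of step 2 and all of step 3 and horizontal distance between block_short and slot_short below 0.011 m and z of block_short in the frame of slot_short between 0.005 and 0.011 m and angle between each of block_short, block_long, block_square, block_round, block_pin's own z axis and vertical below 0.1 rad and horizontal distance between block_long and slot_long below 0.011 m and z of block_long in the frame of slot_long between 0.005 and 0.011 m and horizontal distance between block_square and slot_square below 0.011 m and z of block_square in the frame of slot_square between 0.005 and 0.011 m and horizontal distance between block_round and slot_round below 0.011 m and z of block_round in the frame of slot_round between 0.005 and 0.011 m and horizontal distance between block_pin and slot_pin below 0.011 m and z of block_pin in the frame of slot_pin between 0.005 and 0.011 m and linear speed of each of sleeve1, sleeve2, collar, block_short, block_long, block_square, block_round, block_pin below 0.03 m/s); the robot touches nothing.
It fails at once if the screwdriver is moved more than 30 mm (distance of driver from where it was at the start of the episode above 0.03 m).
Of block_long, block_square, block_round, block_pin only 3 to 4 are there at a start; the rules pass over those that are not, and their reading is None.
Of sleeve1, sleeve2 only 1 to 2 are there at a start; the rules pass over those that are not, and their reading is None.
At some moment in a run one of sleeve1, sleeve2, collar, block_long, block_square, block_round may be knocked a few centimetres aside while the robot is not near it.
It also fails if it takes over 210 s, if anything falls off the work surface, if the arm or the gripper's body presses on something with over 40 N, if the wrist force passes 120 N, or if a joint passes its speed limit or range.

## Robot

A 6-joint arm with a two-finger parallel gripper is mounted at the origin on the work surface. World frame = base frame: x ahead of the robot, y to its left, z up, the work surface at z = 0. Lengths are in m, angles in rad, forces in N, time in s.
With the tool pointing down it reaches from about 0.325 to 0.9 m from the base axis. Payload 3.5 kg.
Tool frame: the origin (TCP) lies on the centre line of the jaws, within the pads' length; the fingertips stand r.tip_extent ahead of it and the grasp point (between the pads) lies 3 mm ahead of it (r.tip_extent is the distance from the TCP to the fingertips, in m); z points along the fingers, y is the line along which they close (so a half turn about z gives the same grasp; the last joint's range is limited). The gripper opens to 85 mm and grips with 20 to 120 N. Pads are 22 mm wide; open, the fingers measure 114 mm over their backs; the gripper's body (76 mm by 85 mm) begins 54 mm behind the grasp point. The pads swing forward as they close: fully open they stand 13 mm farther back than shut.
Start: joints at [-1.449, 0.276, -0.026, 1.268, 0, 1.467], TCP at [0.139, -0.609, 0.253] pointing down, gripper open.
Joint ranges: [-3.12, 3.12], [-0.85, 1.88], [-1.08, 1.24], [-1.95, 2.15], [-1.57, 1.53], [-3.14, 3.14]. Speed limits (rad/s): [2.57, 2.57, 3.14, 3.14, 3.14, 3.14].

## Interface

Orientations are given as a 3x3 rotation matrix whose columns are the frame's x, y, z axes.
In Python, from cell import readout, snapshot, camera_info, ticket, r gives the robot as it stands.
- The arm moves only by the tool play_rows, never from a script. Its argument "motion" is a list of rows, each a list of 7 numbers: the finger opening in m, from 0 to 0.0854, then the shift along the world's x, y, z in m, then the turn, a rotation vector about the world's x, y, z in degrees. In form: [[gripper, tx, ty, tz, rx, ry, rz], ...]. A call has 1 to 20 rows; each row is the pose to reach, as a shift and turn from the pose commanded when the call began; what a row does not reach only later rows make up. A row lasts 1/10 s, in which the tool goes at most 50 mm and 8.59 degrees, less where a joint would pass 70% of its speed; a pose out of reach is approached as far as the arm can. A call with a gripper value outside its range is refused whole. The fingers move at their own pace and stop on an object; the grip force is fixed at half the most. Time passes only in rows, so rows that repeat a pose let the fingers close. It gives the time, the measured TCP pose, the force, the opening and the grip force at its end, in the units of the state.
- readout.get_obs(): the state, without advancing time (a new reading comes with each control period).
- snapshot(name): name is "scene" or "side" or "wrist"; returns the picture (400x640x3 uint8, red, green, blue); there is no depth.
- camera_info(name): a dict with "fx", "fy", "cx", "cy" (pixels), "position" and "orientation" of the camera in the world. Camera axes: x right, y down, z forward; pixel columns grow to the right and rows downward; lengths in m; the calibration is good to about 2 mm. A picture is of the moment at which its call begins: read the wrist's pose just before it. camera_info takes no time and is no camera call; for the wrist camera it gives the pose at the moment of the call.
- ticket.job_done(): hands the job in; it is judged then, once.
The state is a dict: "clock": time; "joint_pos": joint angles; "qvel": joint speeds; "joint_torque": joint torques, N m; "tool_pos": TCP position; "ee_rot": TCP orientation; "wrist_force": force on the tool from outside, world axes, zero at the start; "wrist_torque": the same for the moment, N m; "width": finger opening in m; "finger_force": force on a finger pad.
Only numpy, scipy, OpenCV 4.12 (cv2) and the standard library are available. Lean on these libraries where they do the work, as an engineer would, in place of code of your own. Each camera call takes 0.05 s, during which the arm holds its last target. There are 200 camera calls.

## Working session

There is one attempt and no reset: what is moved stays moved. The work goes in short steps, Python scripts to look and compute and a tool call to move; the robot and the scene stay as the last step left them, time stands still between calls to the robot, and variables do not carry over. Pictures are saved under pics/ and viewed, at most 14 in all, crops included, and the job is handed in when it is done.

Besides the shell and the picture viewer there is one more tool, called by a JSON object that holds its "api" and its "payload", one argument or row to a line. play_rows: Moves the arm, as the interface text tells. Its arguments: {"type":"object","properties":{"motion":{"type":"array"}},"required":["motion"]}

```bash
mkdir -p pics; ls; python3 - <<'E'
from cell import readout,snapshot,camera_info,r
import cv2,numpy as np
for n in("scene","side"):
    im=snapshot(n); cv2.imwrite(f"pics/{n}0.png",im[...,::-1]); 
    c=camera_info(n);print(n,c)
o=readout.get_obs();print(o["clock"],o["tool_pos"],o["ee_rot"],o["width"],r.tip_extent)
print(camera_info("wrist"))
a=cv2.imread("pics/scene0.png");cv2.imwrite("pics/scene0b.png",cv2.resize(a,(800,500),interpolation=cv2.INTER_CUBIC))
a=cv2.imread("pics/side0.png");cv2.imwrite("pics/side0b.png",cv2.resize(a,(800,500),interpolation=cv2.INTER_CUBIC))
E
```

```text
pics
scene {'fx': 365.0597834780278, 'fy': 365.0597834780278, 'cx': 317.3830159341123, 'cy': 196.10545546975317, 'position': array([1.09283694, 0.06722011, 1.08511066]), 'orientation': array([[-0.12098871,  0.85989775, -0.49592095],
       [ 0.99259794,  0.09949809, -0.06963803],
       [-0.01053839, -0.50067553, -0.86557089]])}
side {'fx': 492.1403956972598, 'fy': 492.1403956972598, 'cx': 324.4447048157298, 'cy': 201.43670068429304, 'position': array([0.22558819, 0.74736708, 1.03018787]), 'orientation': array([[-0.93502136, -0.26341187,  0.23737996],
       [-0.35454568,  0.70524999, -0.61393795],
       [-0.00569367, -0.65820714, -0.75281534]])}
0.1 [ 0.13922009 -0.6085971   0.25223978] [[ 9.74846639e-01  2.22876584e-01 -2.43841879e-04]
 [ 2.22876609e-01 -9.74844507e-01  2.05053452e-03]
 [ 2.19308212e-04 -2.05330333e-03 -9.99997868e-01]] 0.08538786861711374 0.022
{'fx': 309.5357127425556, 'fy': 309.5357127425556, 'cx': 323.875075981579, 'cy': 202.82263704864025, 'position': array([ 0.22185126, -0.58949393,  0.37263052]), 'orientation': array([[ 0.22306165, -0.9213409 , -0.31839355],
       [-0.97480246, -0.21146898, -0.07100025],
       [-0.00191492,  0.32620825, -0.94529599]])}
```

View pics/scene0b.png

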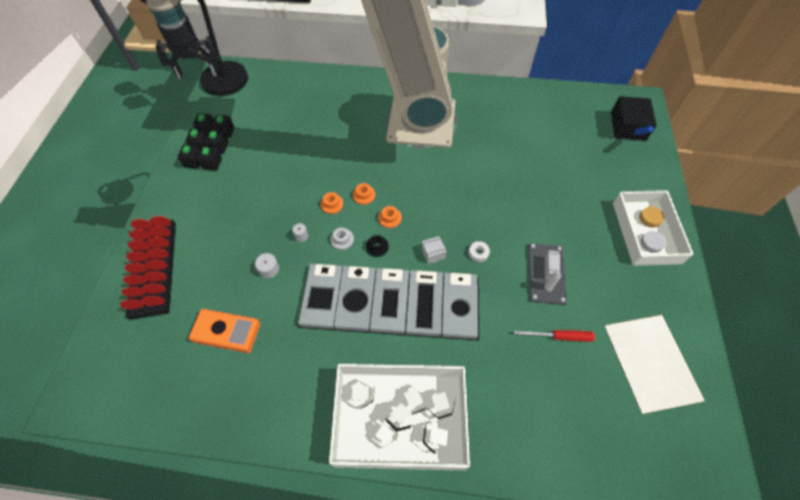

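View pics/side0b.png

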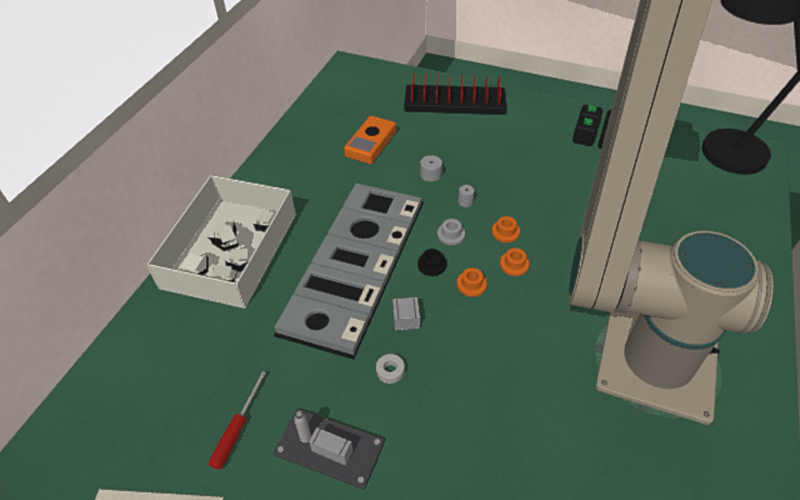

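Row of parts in the scene view (800 px scale): round (266,264), pin (300,232), collar candidates silver (341,237), black (377,245) and orange ×3 (332,202), (364,193), (390,216); square (433,249), sleeve (479,251), fixture (546,272). Silver (341,237) fits "steel"; the black and orange ones are excluded by colour. I'll confirm with enlarged crops.

```bash
python3 - <<'E'
import cv2,numpy as np
a=cv2.imread("pics/side0.png");b=cv2.imread("pics/scene0.png")
def crop(im,x,y,w,h,s): return cv2.resize(im[y:y+h,x:x+w],(w*s,h*s),interpolation=cv2.INTER_CUBIC)
cv2.imwrite("pics/c1.png",crop(a,215,115,200,150,4))   # side top
cv2.imwrite("pics/c2.png",crop(a,215,235,200,150,4))   # side bottom
t=crop(b,195,170,200,75,4);u=crop(b,330,155,200,75,4)
cv2.imwrite("pics/c3.png",np.vstack([t,u]))
E
```

```text
(no output)
```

View pics/c1.png

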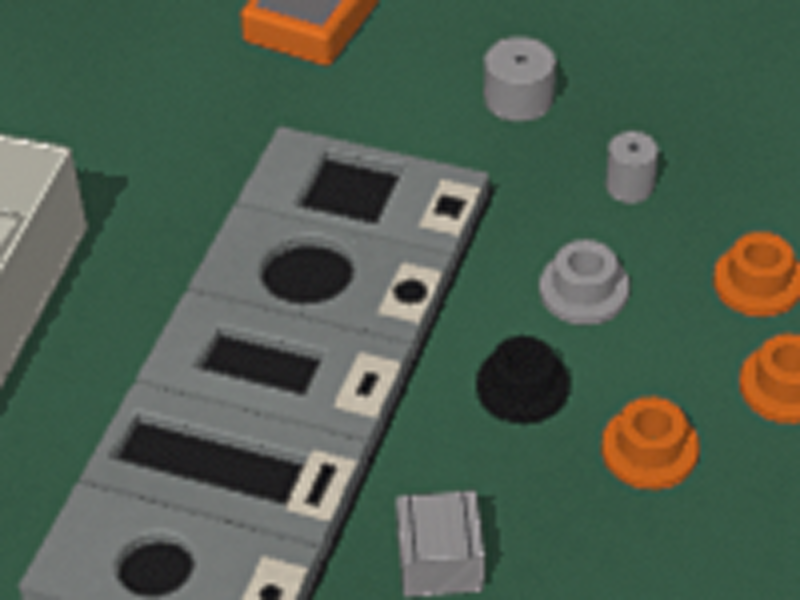

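View pics/c2.png

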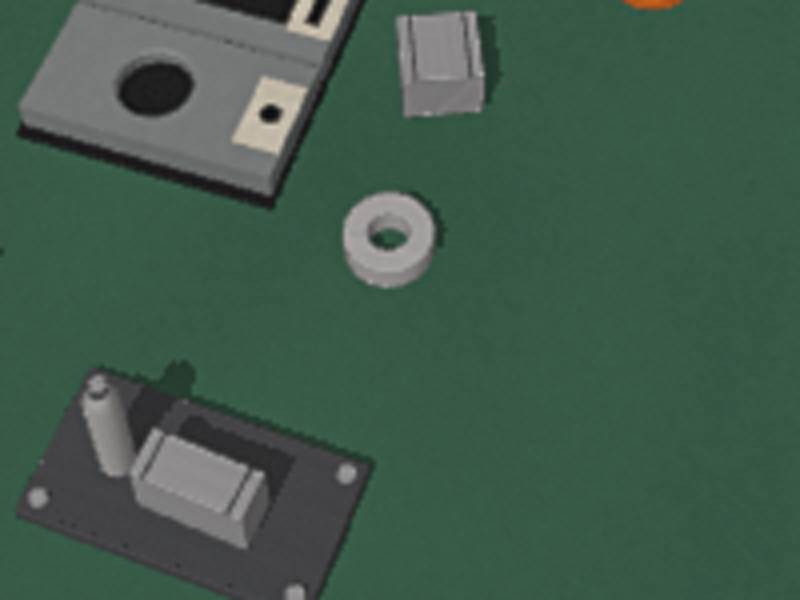

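View pics/c3.png

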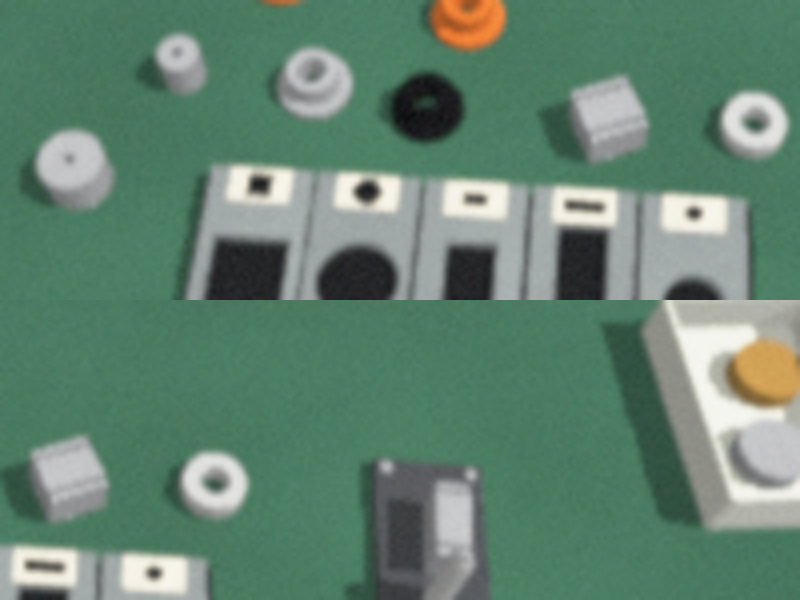

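Crops confirm: silver flanged collar at side (361,180) with flange down; one sleeve (312,293); blocks square (325,246), round (345,130), pin (373,152), short on the fixture (265,354); the tray discs are solid, not sleeves; no long block and no sleeve2. Pocket order from the labels: square, round, short, long, pin.

```bash
cat >h.py <<'E'
from cell import readout,snapshot,camera_info,r
import cv2,numpy as np
def ray(cam,u,v,z):
    c=cam if isinstance(cam,dict) else camera_info(cam)
    d=np.array(c["orientation"])@[(u-c["cx"])/c["fx"],(v-c["cy"])/c["fy"],1]
    p=np.array(c["position"]);return (p+d*(z-p[2])/d[2])[:2]
E
python3 - <<'E'
from h import *
S=lambda u,v,z,o:ray("side",215+u/4-.4,o+v/4-.4,z)
C=lambda u,v,z:ray("scene",195+u/4-.4,170+v/4-.4,z)
D=lambda u,v,z:ray("scene",330+u/4-.4,155+(v-300)/4-.4,z)
p=lambda n,*a:print(n,*[np.round(x*1000,1) for x in a])
p("round",S(520,60,.04,115),C(70,159,.04))
p("pin",S(633,148,.04,115),C(178,51,.04))
p("collar",S(586,260,.032,115),C(315,70,.032))
p("sleeve",S(389,231,.02,235),C(755,122,.02),D(215,481,.02))
p("square",S(440,525,.04,115),C(601,104,.04))
p("sq corners",*[S(u,v,.04,115) for u,v in((397,496),(474,491),(483,554),(404,560))])
p("tip",S(97,382,.092,235),D(457,550,.092))
p("short",S(200,475,.052,235),D(452,510,.052))
p("short c",*[S(u,v,.052,235) for u,v in((157,430),(266,474),(247,520),(133,478))])
p("plate",*[S(u,v,.012,235) for u,v in((98,367),(373,461),(17,513))],D(375,460,.012),D(480,466,.012))
p("psq",S(350,187,.026,115));p("prd",S(307,272,.026,115));p("psh",S(261,363,.026,115));p("ppin",S(155,88,.026,235))
p("lab sq,rd,sh",*[S(u,v,.026,115) for u,v in((450,206),(410,292),(368,384),(321,486))],S(270,114,.026,235))
p("lab scene",*[C(u,v,.026) for u,v in((260,185),(368,191),(476,199),(585,206),(694,213))])
p("rackcorner",S(280,127,.026,115),S(490,175,.026,115),S(22,105,.026,235))
p("driver",ray("side",265/1.25,374/1.25,.01),ray("side",215/1.25,465/1.25,.01))
E
```

```text
round [ 583.6 -355. ] [ 582.8 -350.8]
pin [ 473.7 -291.1] [ 471.1 -287. ]
collar [ 473.  -178.6] [ 471.6 -169.9]
sleeve [471.3 199. ] [472.6 202.4] [471.6 202.4]
square [485.6  76.4] [481.7  73.1]
sq corners [518.8  64.9] [475.   44.3] [453.3  87.6] [496.9 108.7]
tip [561.8 373.8] [552.7 376.8]
short [501.8 385.8] [495.2 387.1]
short c [533.8 371.2] [469.9 373.2] [468.9 399.2] [533.7 399.5]
plate [594.2 333.6] [428.4 330.6] [595.6 424.7] [430.8 337.3] [426.6 425. ]
psq [ 658.5 -194.1]
prd [ 654.1 -104.7]
psh [649.8 -16.4]
ppin [642.6 159.2]
lab sq,rd,sh [ 583.2 -201.2] [ 579.5 -112.2] [575.3 -24.6] [571.4  64.8] [568.2 151.8]
lab scene [ 581.4 -195.9] [ 576.6 -107.6] [573.6 -19.6] [569.7  68.4] [565.8 155.8]
rackcorner [ 732.5 -235.4] [ 567.  -241.6] [713.5 199.2]
driver [686.6 293.1] [679.6 476.8]
```

{"api": "play_rows", "payload": {
  "motion": [
    [0.07,0.311,0.409,0,0,0,167],
    [0.07,0.311,0.409,0,0,0,167],
    [0.07,0.311,0.409,0,0,0,167],
    [0.07,0.311,0.409,0,0,0,167],
    [0.07,0.311,0.409,0,0,0,167],
    [0.07,0.311,0.409,0,0,0,167],
    [0.07,0.311,0.409,0,0,0,167],
    [0.07,0.311,0.409,0,0,0,167],
    [0.07,0.311,0.409,0,0,0,167],
    [0.07,0.311,0.409,0,0,0,167],
    [0.07,0.311,0.409,0,0,0,167],
    [0.07,0.349,0.995,-0.03,0,0,167],
    [0.07,0.349,0.995,-0.03,0,0,167],
    [0.07,0.349,0.995,-0.03,0,0,167],
    [0.07,0.349,0.995,-0.03,0,0,167],
    [0.07,0.349,0.995,-0.03,0,0,167],
    [0.07,0.349,0.995,-0.03,0,0,167],
    [0.07,0.349,0.995,-0.03,0,0,167],
    [0.07,0.349,0.995,-0.03,0,0,167],
    [0.07,0.349,0.995,-0.03,0,0,167]
  ]
}}

```text
clock: 2.1
tool_pos: [0.4788, 0.2502, 0.2299]
ee_rot: [[-1.0, -0.002, -0.0], [-0.002, 1.0, -0.0], [0.0, -0.0, -1.0]]
wrist_force: [0.3, -0.8, 0.5]
width: 0.0702
finger_force: 0.0
```

```bash
cat >>h.py <<'E'
from scipy.optimize import minimize
def solid(n):
    a=np.linspace(0,2*np.pi,40,endpoint=False);k=np.c_[np.cos(a),np.sin(a)]
    cyl=lambda R,z0,z1:np.vstack([np.c_[R*k,0*a+z] for z in(z0,z1)])
    box=lambda l,w,h:np.array([[x*l/2,y*w/2,z] for x in(-1,1) for y in(-1,1) for z in(0,h)])
    return {"sleeve":[cyl(.027,0,.02)],"round":[cyl(.027,0,.04)],"pin":[cyl(.018,0,.04)],"collar":[cyl(.032,0,.01),cyl(.022,.01,.032)],
     "square":[box(.05,.05,.04)],"short":[box(.066,.028,.04)]}[n]
def proj(c,P):
    q=(P-np.array(c["position"]))@np.array(c["orientation"]);return np.c_[q[:,0]/q[:,2]*c["fx"]+c["cx"],q[:,1]/q[:,2]*c["fy"]+c["cy"]]
def sil(c,n,x,y,t,z):
    m=np.zeros((1600,2560),np.uint8);ct,st=np.cos(t),np.sin(t)
    for p in solid(n):
        P=p@np.array([[ct,st,0],[-st,ct,0],[0,0,1]])+[x,y,z]
        cv2.fillConvexPoly(m,cv2.convexHull(np.round(proj(c,P)*4+1.5).astype(np.int32)),1)
    return cv2.resize(m.astype(np.float32),(640,400),interpolation=cv2.INTER_AREA)
def fit(n,im,c,x,y,t=0,z=0,R=60,ang=False,thr=None):
    u,v=proj(c,np.array([[x,y,z+.02]]))[0];y0,y1,x0,x1=[int(max(0,q)) for q in(v-R,v+R,u-R,u+R)]
    f=im.astype(int);g=(f[...,0]-.55*f[...,1]) # gray => .45*val, green table => low
    m=((f.max(2)-f.min(2)<30)&(f[...,1]>100)).astype(np.uint8)
    nl,l=cv2.connectedComponents(cv2.morphologyEx(m,cv2.MORPH_CLOSE,np.ones((9,9))))
    lab=l[max(0,int(v)-4):int(v)+5,max(0,int(u)-4):int(u)+5];lab=lab[lab>0]
    if not len(lab):return None
    m=(l==np.bincount(lab).argmax()).astype(np.float32)
    def cost(p):
        s=sil(c,n,x+p[0]/1e3,y+p[1]/1e3,t+(p[2]/50 if ang else 0),z);return -np.minimum(s,m).sum()/max(np.maximum(s,m).sum(),1)
    N=3 if ang else 2;s0=np.vstack([np.zeros(N),8*np.eye(N)])
    b=minimize(cost,np.zeros(N),method="Nelder-Mead",options=dict(initial_simplex=s0,xatol=.1,fatol=1e-5))
    p=b.x;return np.round([x*1e3+p[0],y*1e3+p[1],np.degrees(t+(p[2]/50 if ang else 0)),-b.fun],2)
def look(names,pics=None):
    G={"round":(.583,-.353,0),"pin":(.472,-.289,0),"collar":(.472,-.174,0),"sleeve":(.4715,.201,0),"square":(.4835,.075,.44)}
    for cam in("side","scene"):
        im=snapshot(cam) if pics is None else cv2.imread(pics%cam)[...,::-1]
        for n in names:print(cam,n,fit(n,im,camera_info(cam),*G[n],ang=n=="square"))
E
python3 - <<'E'
from h import *
o=readout.get_obs();print(o["clock"],o["tool_pos"],o["ee_rot"][:2,0],o["joint_pos"],o["width"])
look(["sleeve","collar","square","round","pin"],"pics/%s0.png")
# short block from wrist
cv2.imwrite("pics/w1.png",snapshot("wrist")[...,::-1]);c=camera_info("wrist")
np.save("w1.npy",c,allow_pickle=True)
p=lambda x,y,z:print(np.round(proj(c,np.array([[x,y,z]])),1))
p(.557,.376,.092);p(.4985,.386,.052)
E
```

```text
2.1 [0.47878823 0.25022683 0.22993387] [-0.99999731 -0.00230314] [ 3.62013810e-01  1.41047244e-01 -2.44887273e-01  1.18525259e+00
 -2.16503877e-04  3.59710664e-01] 0.07018876754081989
side sleeve [472.03 198.7    0.     0.94]
side collar [ 473.61 -178.39    0.      0.92]
side square [485.89  76.33  26.11   0.94]
side round [ 584.89 -356.3     0.      0.89]
side pin [ 474.53 -292.13    0.      0.87]
scene sleeve [470.02 202.35   0.     0.94]
scene collar [ 470.82 -174.46    0.      0.95]
scene square [4.8417e+02 8.0030e+01 2.7780e+01 5.0000e-02]
scene round [ 581.41 -352.18    0.      0.93]
scene pin [ 471.52 -287.7     0.      0.91]
[[445.4 274.5]]
[[448.3 203.5]]
```

View pics/w1.png

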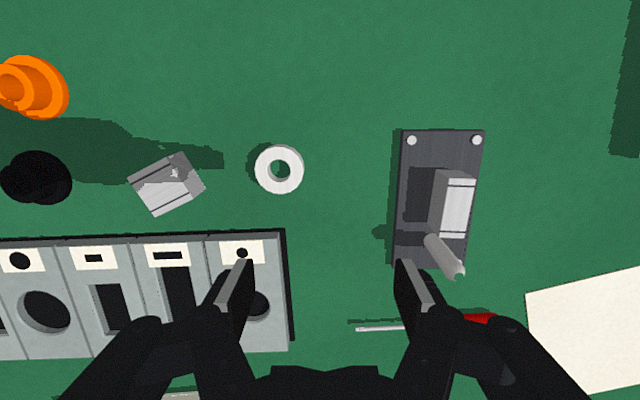

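The wrist view was taken while the arm was still settling (stem tip seen at (456,273), block at (460,204)). I'll go on, let it settle, and measure again.

{"api": "play_rows", "payload": {
  "motion": [
    [0.07,0.0,0.13,-0.02,0,0,0],
    [0.07,0.0,0.13,-0.02,0,0,0],
    [0.07,0.0,0.13,-0.02,0,0,0],
    [0.07,0.0,0.13,-0.02,0,0,0],
    [0.07,0.0,0.13,-0.02,0,0,0]
  ]
}}

```text
clock: 2.65
tool_pos: [0.4788, 0.3781, 0.2095]
ee_rot: [[-1.0, 0.001, -0.001], [0.001, 1.0, -0.002], [0.001, -0.002, -1.0]]
wrist_force: [0.7, -0.3, -0.0]
width: 0.0702
finger_force: 0.0
```

```bash
python3 - <<'E'
from h import *
o=readout.get_obs();print(o["clock"],o["tool_pos"])
c=camera_info("wrist");im=snapshot("wrist");cv2.imwrite("pics/w2.png",im[...,::-1])
o=readout.get_obs();print(o["clock"],o["tool_pos"])
np.save("w2.npy",c,allow_pickle=True)
u,v=proj(c,np.array([[.52,.384,.05]]))[0];print(u,v)
x,y=int(u)-100,int(v)-75
x=max(0,x);y=max(0,y);print("off",x,y)
cv2.imwrite("pics/w2c.png",cv2.resize(im[y:y+150,x:x+200,::-1],None,fx=4,fy=4,interpolation=cv2.INTER_CUBIC))
E
```

```text
2.65 [0.47877128 0.37805505 0.20949889]
2.7 [0.479014   0.37738337 0.20984589]
329.60296080014695 230.1176425740754
off 229 155
```

View pics/w2c.png

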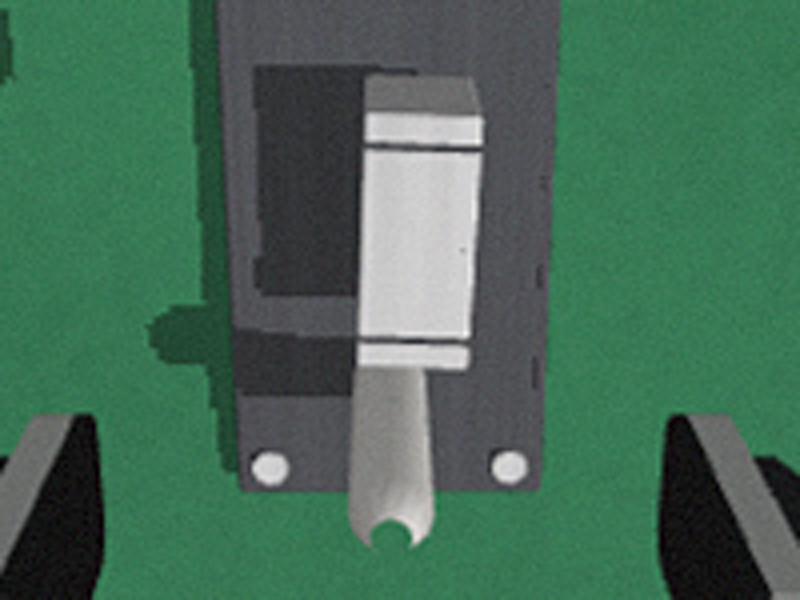

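Block top corners at (366,113),(484,117),(469,369),(358,366), stem tip centre (391,534), plate end corners (241,490),(541,490) in the crop.

```bash
python3 - <<'E'
from h import *
c=np.load("w2.npy",allow_pickle=True).item()
W=lambda u,v,z:np.round(1e3*ray(c,229+u/4-.4,155+v/4-.4,z),1)
for p in((366,113),(484,117),(469,369),(358,366)):print(W(*p,.052))
print("tip",W(391,534,.092),"plate",W(241,490,.012),W(541,490,.012),r.tip_extent)
E
```

```text
[471.2 374.9]
[472.1 402.3]
[537.3 400.3]
[536.5 372.6]
tip [558.1 380.6] plate [597.7 336.7] [597.7 425.6] 0.022
```

{"api": "play_rows", "payload": {
  "motion": [
    [0.07,0.016,0.01,-0.05,0,0,-2],
    [0.07,0.016,0.01,-0.1,0,0,-2],
    [0.07,0.016,0.01,-0.14,0,0,-2],
    [0.07,0.016,0.01,-0.162,0,0,-2],
    [0.07,0.016,0.01,-0.162,0,0,-2],
    [0.0,0.016,0.01,-0.162,0,0,-2],
    [0.0,0.016,0.01,-0.162,0,0,-2],
    [0.0,0.016,0.01,-0.162,0,0,-2],
    [0.0,0.016,0.01,-0.162,0,0,-2],
    [0.0,0.016,0.01,-0.162,0,0,-2],
    [0.0,0.016,0.01,-0.162,0,0,-2],
    [0.0,0.016,0.01,-0.162,0,0,-2]
  ]
}}

```text
clock: 3.9
tool_pos: [0.4974, 0.3889, 0.0512]
ee_rot: [[-0.999, 0.037, 0.005], [0.037, 0.999, 0.001], [-0.005, 0.002, -1.0]]
wrist_force: [0.3, -2.8, 6.7]
width: 0.0269
finger_force: 61.6
```

```bash
python3 -c "
from cell import *
print(r.tip_extent)"
```

```text
0.022
```

{"api": "play_rows", "payload": {
  "motion": [
    [0.0,0,0,0.03,0,0,0],
    [0.0,0,0,0.07,0,0,0],
    [0.0,0,0,0.12,0,0,0],
    [0.0,0.01,-0.03,0.15,0,0,4],
    [0.0,0.146,-0.403,0.15,0,0,4],
    [0.0,0.146,-0.403,0.15,0,0,4],
    [0.0,0.146,-0.403,0.15,0,0,4],
    [0.0,0.146,-0.403,0.15,0,0,4],
    [0.0,0.146,-0.403,0.15,0,0,4],
    [0.0,0.146,-0.403,0.15,0,0,4],
    [0.0,0.146,-0.403,0.15,0,0,4],
    [0.0,0.146,-0.403,0.15,0,0,4],
    [0.0,0.146,-0.403,0.15,0,0,4],
    [0.0,0.146,-0.403,0.15,0,0,4],
    [0.0,0.146,-0.403,0.15,0,0,4],
    [0.0,0.146,-0.403,0.15,0,0,4]
  ]
}}

```text
clock: 5.5
tool_pos: [0.6407, -0.0133, 0.1983]
ee_rot: [[-0.999, -0.035, -0.001], [-0.035, 0.999, 0.0], [0.001, 0.0, -1.0]]
wrist_force: [0.3, 0.0, -3.0]
width: 0.0267
finger_force: 60.4
```

```bash
python3 - <<'E'
from h import *
c=camera_info("wrist");im=snapshot("wrist");cv2.imwrite("pics/w3.png",im[...,::-1])
o=readout.get_obs();print(o["clock"],o["tool_pos"],o["width"],o["ee_rot"][:2,0])
np.save("w3.npy",c,allow_pickle=True)
E
```

```text
5.55 [ 0.64077629 -0.01326025  0.1983143 ] 0.027106842942757434 [-0.99939302 -0.03483302]
```

View pics/w3.png

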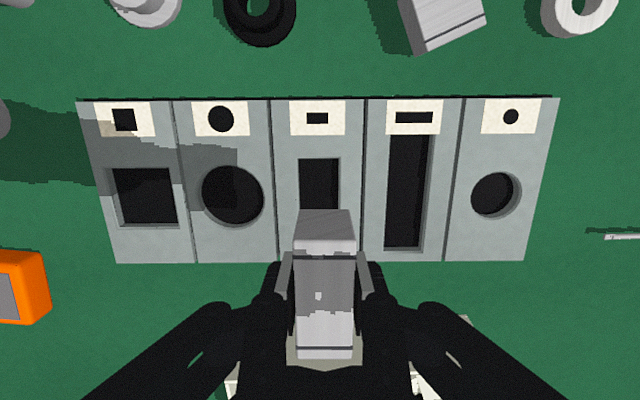

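The rack is clear in view: near corners (77,98),(560,97), far corners (117,263),(524,261); round pocket centre (233,197), pin pocket (496,196), square pocket about (146,197).

```bash
python3 - <<'E'
from h import *
c=np.load("w3.npy",allow_pickle=True).item()
W=lambda u,v,z=.026:np.round(1e3*ray(c,u,v,z),1)
Q=[W(*p) for p in((77,98),(560,97),(524,261),(117,263))]
for q in Q:print(q)
print("c",np.mean(Q,0))
for n,p in dict(round=(233,197),pin=(496,196)).items():print(n,W(*p))
for p in((107,167),(175,167),(182,227),(118,227)):print("sq",W(*p))
for p in((299,158),(340,158),(387,136),(435,136),(424,251),(382,248)):print("sh/long",W(*p))
for p in((125,119),(221,119),(317,118),(414,117),(511,116)):print("lab",W(*p))
E
```

```text
[ 566.4 -236.4]
[550.4 195.7]
[716.4 204.4]
[ 733.9 -231.4]
c [641.775 -16.925]
round [ 655.  -102.5]
pin [644.8 158.6]
sq [ 628.7 -221.8]
sq [ 626.5 -156.4]
sq [ 689.3 -156.9]
sq [ 691.6 -222.7]
sh/long [613.6 -37.3]
sh/long [612.2   1.7]
sh/long [590.1  44.4]
sh/long [588.5  89.1]
sh/long [708.2  95.7]
sh/long [706.2  50.9]
lab [ 583.2 -196.7]
lab [ 580.1 -108.9]
lab [576.2 -21.2]
lab [572.2  67.3]
lab [568.2 155.6]
```

{"api": "play_rows", "payload": {
  "motion": [
    [0.0,0.004,-0.004,-0.04,0,0,0],
    [0.0,0.004,-0.004,-0.09,0,0,0],
    [0.0,0.004,-0.004,-0.115,0,0,0],
    [0.0,0.004,-0.004,-0.125,0,0,0],
    [0.0,0.004,-0.004,-0.125,0,0,0],
    [0.0,0.004,-0.004,-0.125,0,0,0]
  ]
}}

```text
clock: 6.15
tool_pos: [0.6469, -0.0184, 0.0751]
ee_rot: [[-0.999, -0.034, 0.003], [-0.034, 0.999, -0.0], [-0.003, -0.0, -1.0]]
wrist_force: [1.1, -0.5, -3.0]
width: 0.027
finger_force: 60.4
```

{"api": "play_rows", "payload": {
  "motion": [
    [0.0,-0.002,0.001,-0.008,0,0,0],
    [0.0,-0.002,0.001,-0.016,0,0,0],
    [0.0,-0.002,0.001,-0.022,0,0,0],
    [0.0,-0.002,0.001,-0.022,0,0,0],
    [0.0,-0.002,0.001,-0.022,0,0,0]
  ]
}}

```text
clock: 6.65
tool_pos: [0.6438, -0.0179, 0.0533]
ee_rot: [[-0.999, -0.033, 0.001], [-0.033, 0.999, 0.0], [-0.001, -0.0, -1.0]]
wrist_force: [-4.3, 0.8, 6.9]
width: 0.0265
finger_force: 62.0
```

{"api": "play_rows", "payload": {
  "motion": [
    [0.05,0,0,0,0,0,0],
    [0.05,0,0,0,0,0,0],
    [0.05,0,0,0,0,0,0],
    [0.05,0,0,0.03,0,0,0],
    [0.05,0,0,0.07,0,0,0],
    [0.05,0,0,0.12,0,0,0],
    [0.075,-0.173,0.219,0.147,0,0,0],
    [0.075,-0.173,0.219,0.147,0,0,0],
    [0.075,-0.173,0.219,0.147,0,0,0],
    [0.075,-0.173,0.219,0.147,0,0,0],
    [0.075,-0.173,0.219,0.147,0,0,0],
    [0.075,-0.173,0.219,0.147,0,0,0],
    [0.075,-0.173,0.219,0.147,0,0,0],
    [0.075,-0.173,0.219,0.147,0,0,0],
    [0.075,-0.173,0.219,0.147,0,0,0],
    [0.075,-0.173,0.219,0.147,0,0,0]
  ]
}}

```text
clock: 8.25
tool_pos: [0.4712, 0.2003, 0.1981]
ee_rot: [[-1.0, -0.031, -0.0], [-0.031, 1.0, -0.0], [0.0, -0.0, -1.0]]
wrist_force: [0.3, -0.6, 0.1]
width: 0.0751
finger_force: 0.0
```

```bash
python3 - <<'E'
from h import *
c=camera_info("wrist");im=snapshot("wrist");cv2.imwrite("pics/w4.png",im[...,::-1])
o=readout.get_obs();print(o["clock"],o["tool_pos"],o["width"])
print(fit("sleeve",im,c,.4715,.201,R=90))
look(["collar","round","pin"])
c=camera_info("side");print("short",fit("short",snapshot("side"),c,.6515,-.017,.04,.014,ang=True))
E
```

```text
8.3 [0.47116288 0.20033611 0.19812361] 0.07490691484825802
None
side collar [ 4.9711e+02 -1.8606e+02  0.0000e+00  1.9000e-01]
side round [ 601.74 -384.02    0.      0.  ]
side pin [ 474.46 -291.91    0.      0.87]
scene collar [ 470.84 -174.11    0.      0.95]
scene round [ 581.78 -352.1     0.      0.93]
scene pin [ 470.52 -287.93    0.      0.89]
short [650.99  23.07  13.22   0.  ]
```

View pics/w4.png

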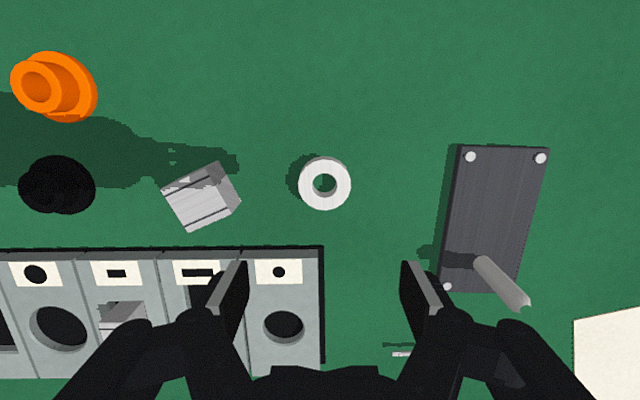

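Short block sits in its pocket (120,315). Sleeve centre at (325,183).

```bash
sed -i 's/int(v)-4)/int(v)-14)/;s/int(v)+5/int(v)+15/;s/int(u)-4)/int(u)-14)/;s/int(u)+5/int(u)+15/' h.py
sed -i 's/    m=(l==np.bincount(lab).argmax()).astype(np.float32)/    m=(l==np.bincount(lab).argmax()).astype(np.uint8)\n    cs=cv2.findContours(m,cv2.RETR_EXTERNAL,cv2.CHAIN_APPROX_NONE)[0];cv2.drawContours(m,cs,-1,1,-1);m=m.astype(np.float32)/' h.py
python3 - <<'E'
from h import *
c=camera_info("wrist");im=cv2.imread("pics/w4.png")[...,::-1]
print(ray(c,325,183,.02),fit("sleeve",im,c,.4715,.201,R=90))
print(fit("square",im,c,.4845,.078,.45,ang=True))
print("tip",ray(c,526,304,.092))
E
```

```text
[0.46927278 0.20218177] [471.72 201.39   0.     0.97]
[486.19  79.3   26.71   0.96]
tip [0.55320802 0.38037576]
```

{"api": "play_rows", "payload": {
  "motion": [
    [0.075,0.0005,0.001,-0.05,0,0,0],
    [0.075,0.0005,0.001,-0.1,0,0,0],
    [0.075,0.0005,0.001,-0.14,0,0,0],
    [0.075,0.0005,0.001,-0.16,0,0,0],
    [0.075,0.0005,0.001,-0.17,0,0,0],
    [0.075,0.0005,0.001,-0.172,0,0,0],
    [0.075,0.0005,0.001,-0.172,0,0,0],
    [0.0,0.0005,0.001,-0.172,0,0,0],
    [0.0,0.0005,0.001,-0.172,0,0,0],
    [0.0,0.0005,0.001,-0.172,0,0,0],
    [0.0,0.0005,0.001,-0.172,0,0,0],
    [0.0,0.0005,0.001,-0.172,0,0,0]
  ]
}}

```text
clock: 9.65
tool_pos: [0.4726, 0.2025, 0.0288]
ee_rot: [[-0.999, -0.033, 0.004], [-0.033, 0.999, 0.0], [-0.004, 0.0, -1.0]]
wrist_force: [-1.7, -0.9, 7.0]
width: 0.052
finger_force: 61.0
```

{"api": "play_rows", "payload": {
  "motion": [
    [0.0,0,0,0.03,0,0,0],
    [0.0,0,0,0.07,0,0,0],
    [0.0,0,0,0.11,0,0,0],
    [0.0,0.02,0.04,0.13,0,0,0],
    [0.0,0.04,0.08,0.13,0,0,0],
    [0.0,0.06,0.12,0.13,0,0,0],
    [0.0,0.08,0.16,0.13,0,0,0],
    [0.0,0.086,0.178,0.13,0,0,0],
    [0.0,0.086,0.178,0.13,0,0,0],
    [0.0,0.086,0.178,0.13,0,0,0],
    [0.0,0.086,0.178,0.13,0,0,0],
    [0.0,0.086,0.178,0.13,0,0,0]
  ]
}}

```text
clock: 10.85
tool_pos: [0.5564, 0.379, 0.1566]
ee_rot: [[-0.999, -0.032, -0.0], [-0.032, 0.999, -0.0], [0.0, -0.0, -1.0]]
wrist_force: [0.2, -0.1, -0.6]
width: 0.0514
finger_force: 63.3
```

```bash
python3 - <<'E'
from h import *
c=camera_info("wrist");im=snapshot("wrist");cv2.imwrite("pics/w5.png",im[...,::-1]);np.save("w5.npy",c,allow_pickle=True)
o=readout.get_obs();print(o["clock"],o["tool_pos"],o["width"])
print(proj(c,np.array([[.5575,.381,.092],[.5575,.381,.012],[.5575,.381,.131],[.5575,.381,.151]])))
E
```

```text
10.9 [0.5564946  0.37909223 0.15657718] 0.051706881532461696
[[326.05792218 233.33642755]
 [325.49905873 195.91217659]
 [326.51511906 263.95258402]
 [326.83854651 285.61088055]]
```

View pics/w5.png

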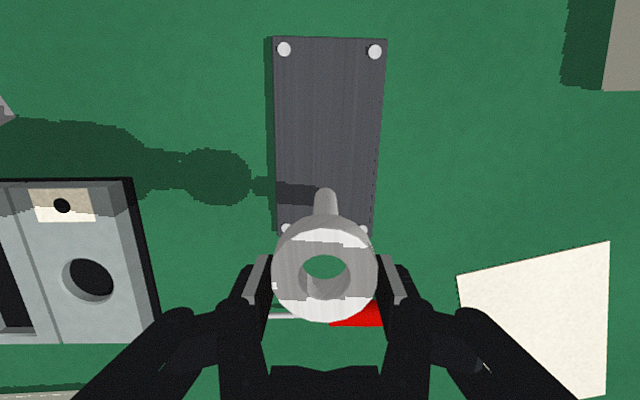

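Sleeve held level, centre near (325,271); the stem's foot shows behind it at (325,192).

```bash
python3 - <<'E'
from h import *
c=np.load("w5.npy",allow_pickle=True).item()
im=cv2.imread("pics/w5.png")[...,::-1]
print(ray(c,325,271,.148),ray(c,325,191,.012+.003))
print(fit("sleeve",im,c,.556,.38,0,.128,R=90))
E
```

```text
[0.55142614 0.37993468] [0.55199264 0.38035939]
[554.35 378.94   0.     0.81]
```

{"api": "play_rows", "payload": {
  "motion": [
    [0.0,0.003,0.0015,0,0,0,0],
    [0.0,0.003,0.0015,-0.02,0,0,0],
    [0.0,0.003,0.0015,-0.035,0,0,0],
    [0.0,0.003,0.0015,-0.042,0,0,0],
    [0.0,0.003,0.0015,-0.049,0,0,0],
    [0.0,0.003,0.0015,-0.055,0,0,0],
    [0.0,0.003,0.0015,-0.055,0,0,0]
  ]
}}

```text
clock: 11.6
tool_pos: [0.5594, 0.3814, 0.1004]
ee_rot: [[-0.999, -0.033, -0.001], [-0.033, 0.999, -0.001], [0.001, -0.001, -1.0]]
wrist_force: [-0.1, 0.2, -1.3]
width: 0.0514
finger_force: 63.3
```

{"api": "play_rows", "payload": {
  "motion": [
    [0.0,0,0,-0.015,0,0,0],
    [0.0,0,0,-0.03,0,0,0],
    [0.0,0,0,-0.04,0,0,0],
    [0.0,0,0,-0.046,0,0,0],
    [0.0,0,0,-0.046,0,0,0]
  ]
}}

```text
clock: 12.1
tool_pos: [0.5589, 0.3812, 0.0536]
ee_rot: [[-0.999, -0.033, -0.002], [-0.033, 0.999, -0.001], [0.002, -0.001, -1.0]]
wrist_force: [0.6, -0.1, -1.1]
width: 0.0517
finger_force: 63.3
```

{"api": "play_rows", "payload": {
  "motion": [
    [0.07,0,0,0,0,0,0],
    [0.07,0,0,0,0,0,0],
    [0.07,0,0,0,0,0,0],
    [0.07,0,0,0.04,0,0,0],
    [0.07,0,0,0.09,0,0,0],
    [0.07,0,0,0.14,0,0,0],
    [0.07,-0.087,-0.556,0.146,0,0,0],
    [0.07,-0.087,-0.556,0.146,0,0,0],
    [0.07,-0.087,-0.556,0.146,0,0,0],
    [0.07,-0.087,-0.556,0.146,0,0,0],
    [0.07,-0.087,-0.556,0.146,0,0,0],
    [0.07,-0.087,-0.556,0.146,0,0,0],
    [0.07,-0.087,-0.556,0.146,0,0,0],
    [0.07,-0.087,-0.556,0.146,0,0,0],
    [0.07,-0.087,-0.556,0.146,0,0,0],
    [0.07,-0.087,-0.556,0.146,0,0,0],
    [0.07,-0.087,-0.556,0.146,0,0,0],
    [0.07,-0.087,-0.556,0.146,0,0,0],
    [0.07,-0.087,-0.556,0.146,0,0,0],
    [0.07,-0.087,-0.556,0.146,0,0,0]
  ]
}}

```text
clock: 14.1
tool_pos: [0.4729, -0.1737, 0.2016]
ee_rot: [[-0.999, -0.033, 0.0], [-0.033, 0.999, 0.001], [-0.0, 0.001, -1.0]]
wrist_force: [0.1, 0.1, 0.4]
width: 0.0702
finger_force: 0.0
```

```bash
python3 - <<'E'
from h import *
c=camera_info("wrist");im=snapshot("wrist");cv2.imwrite("pics/w6.png",im[...,::-1]);np.save("w6.npy",c,allow_pickle=True)
o=readout.get_obs();print(o["clock"],o["tool_pos"],o["width"])
print("collar",fit("collar",im,c,.472,-.176,R=90))
s=snapshot("side");b=snapshot("scene")
cr=lambda im,x,y,w,h,k:cv2.resize(im[y:y+h,x:x+w,::-1],(w*k,h*k),interpolation=cv2.INTER_CUBIC)
L=cr(s,215,315,100,75,4); M=cv2.resize(im[...,::-1],(400,250));M=cv2.copyMakeBorder(M,0,50,0,0,cv2.BORDER_CONSTANT)
T=cv2.resize(s[...,::-1],(400,250));U=cv2.resize(b[...,::-1],(400,250))
cv2.imwrite("pics/m1.png",np.vstack([np.hstack([L,M]),np.hstack([T,U])]))
look(["square","round","pin"])
E
```

```text
14.15 [ 0.47297963 -0.17315796  0.20149537] 0.07031081937654429
collar [ 473.5  -174.31    0.      0.96]
side square [485.82  76.32  24.6    0.94]
side round [ 584.96 -356.96    0.      0.65]
side pin [ 4.8473e+02 -2.9301e+02  0.0000e+00  1.9000e-01]
scene square [4.8393e+02 8.0690e+01 2.9220e+01 4.0000e-02]
scene round [ 582.42 -352.62    0.      0.93]
scene pin [ 472.49 -287.47    0.      0.9 ]
```

View pics/m1.png

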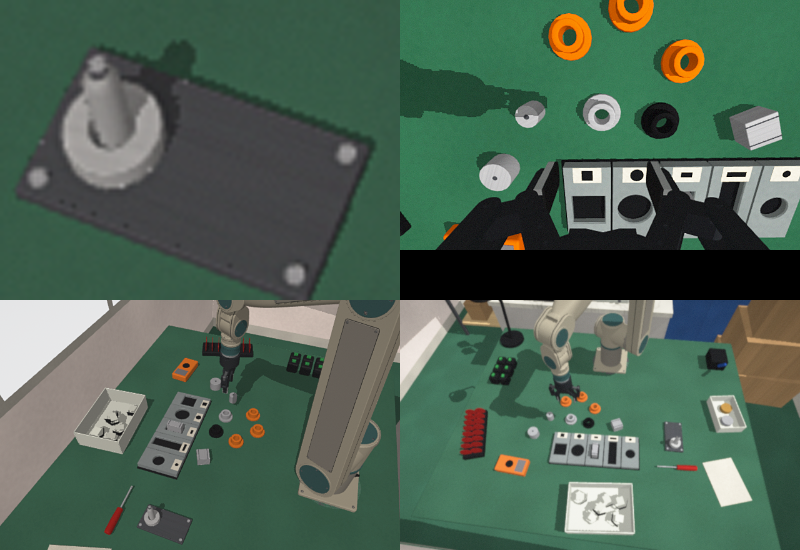

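Sleeve rests flat on the plate around the stem (side crop (115,135)); silver collar under the gripper.

{"api": "play_rows", "payload": {
  "motion": [
    [0.06,0.0005,-0.001,-0.05,0,0,0],
    [0.06,0.0005,-0.001,-0.1,0,0,0],
    [0.06,0.0005,-0.001,-0.14,0,0,0],
    [0.06,0.0005,-0.001,-0.155,0,0,0],
    [0.06,0.0005,-0.001,-0.165,0,0,0],
    [0.06,0.0005,-0.001,-0.165,0,0,0],
    [0.0,0.0005,-0.001,-0.165,0,0,0],
    [0.0,0.0005,-0.001,-0.165,0,0,0],
    [0.0,0.0005,-0.001,-0.165,0,0,0],
    [0.0,0.0005,-0.001,-0.165,0,0,0],
    [0.0,0.0005,-0.001,-0.165,0,0,0]
  ]
}}

```text
clock: 15.45
tool_pos: [0.4749, -0.1759, 0.038]
ee_rot: [[-0.999, -0.033, 0.003], [-0.033, 0.999, -0.001], [-0.003, -0.001, -1.0]]
wrist_force: [-0.6, 0.3, 6.5]
width: 0.0411
finger_force: 61.5
```

{"api": "play_rows", "payload": {
  "motion": [
    [0.0,0,0,0.03,0,0,0],
    [0.0,0,0,0.07,0,0,0],
    [0.0,0,0,0.11,0,0,0],
    [0.0,0.084,0.557,0.15,0,0,0],
    [0.0,0.084,0.557,0.15,0,0,0],
    [0.0,0.084,0.557,0.15,0,0,0],
    [0.0,0.084,0.557,0.15,0,0,0],
    [0.0,0.084,0.557,0.15,0,0,0],
    [0.0,0.084,0.557,0.15,0,0,0],
    [0.0,0.084,0.557,0.15,0,0,0],
    [0.0,0.084,0.557,0.15,0,0,0],
    [0.0,0.084,0.557,0.15,0,0,0],
    [0.0,0.084,0.557,0.15,0,0,0],
    [0.0,0.084,0.557,0.15,0,0,0],
    [0.0,0.084,0.557,0.15,0,0,0],
    [0.0,0.084,0.557,0.15,0,0,0],
    [0.0,0.084,0.557,0.15,0,0,0],
    [0.0,0.084,0.557,0.15,0,0,0],
    [0.0,0.084,0.557,0.15,0,0,0]
  ]
}}

```text
clock: 17.35
tool_pos: [0.5572, 0.38, 0.1862]
ee_rot: [[-1.0, -0.031, -0.001], [-0.031, 1.0, -0.001], [0.001, -0.001, -1.0]]
wrist_force: [0.2, 0.1, -1.6]
width: 0.0416
finger_force: 61.8
```

```bash
python3 - <<'E'
from h import *
o=readout.get_obs();print(o["clock"],o["tool_pos"],o["width"],o["ee_rot"][:2,0])
look(["square","round","pin"])
E
```

```text
17.35 [0.5572088  0.37996393 0.18620102] 0.0415670600504373 [-0.99952044 -0.0309563 ]
side square [484.52  75.79  22.91   0.52]
side round [ 630.17 -409.1     0.      0.  ]
side pin [ 473.15 -292.08    0.      0.66]
scene square [4.8339e+02 8.0710e+01 2.6580e+01 4.0000e-02]
scene round [ 582.45 -351.92    0.      0.93]
scene pin [ 471.5  -287.72    0.      0.91]
```

{"api": "play_rows", "payload": {
  "motion": [
    [0.0,0.0015,0.001,-0.03,0,0,0],
    [0.0,0.0015,0.001,-0.05,0,0,0],
    [0.0,0.0015,0.001,-0.058,0,0,0],
    [0.0,0.0015,0.001,-0.066,0,0,0],
    [0.0,0.0015,0.001,-0.074,0,0,0],
    [0.0,0.0015,0.001,-0.074,0,0,0],
    [0.0,0.0015,0.001,-0.074,0,0,0]
  ]
}}

```text
clock: 18.15
tool_pos: [0.5593, 0.3825, 0.1128]
ee_rot: [[-0.999, -0.033, 0.001], [-0.033, 0.999, -0.0], [-0.001, -0.0, -1.0]]
wrist_force: [-0.4, -2.2, -1.1]
width: 0.0411
finger_force: 61.8
```

{"api": "play_rows", "payload": {
  "motion": [
    [0.0,0,-0.001,-0.01,0,0,0],
    [0.0,0,-0.001,-0.022,0,0,0],
    [0.0,0,-0.001,-0.032,0,0,0],
    [0.0,0,-0.001,-0.039,0,0,0],
    [0.0,0,-0.001,-0.041,0,0,0],
    [0.0,0,-0.001,-0.041,0,0,0]
  ]
}}

```text
clock: 18.75
tool_pos: [0.5585, 0.3816, 0.0708]
ee_rot: [[-0.999, -0.033, -0.001], [-0.033, 0.999, -0.0], [0.001, -0.0, -1.0]]
wrist_force: [0.6, 0.2, -1.0]
width: 0.0414
finger_force: 61.8
```

{"api": "play_rows", "payload": {
  "motion": [
    [0.06,0,0,0,0,0,0],
    [0.06,0,0,0,0,0,0],
    [0.06,0,0,0,0,0,0],
    [0.06,0,0,0.04,0,0,0],
    [0.06,0,0,0.09,0,0,0],
    [0.075,-0.0725,-0.303,0.13,0,0,24],
    [0.075,-0.0725,-0.303,0.13,0,0,24],
    [0.075,-0.0725,-0.303,0.13,0,0,24],
    [0.075,-0.0725,-0.303,0.13,0,0,24],
    [0.075,-0.0725,-0.303,0.13,0,0,24],
    [0.075,-0.0725,-0.303,0.13,0,0,24],
    [0.075,-0.0725,-0.303,0.13,0,0,24],
    [0.075,-0.0725,-0.303,0.13,0,0,24],
    [0.075,-0.0725,-0.303,0.13,0,0,24],
    [0.075,-0.0725,-0.303,0.13,0,0,24]
  ]
}}

```text
clock: 20.25
tool_pos: [0.4868, 0.0799, 0.2013]
ee_rot: [[-0.899, -0.438, 0.0], [-0.438, 0.899, 0.001], [-0.0, 0.0, -1.0]]
wrist_force: [-0.5, 0.1, 0.2]
width: 0.0751
finger_force: 0.0
```

```bash
python3 - <<'E'
from h import *
c=camera_info("wrist");im=snapshot("wrist");cv2.imwrite("pics/w7.png",im[...,::-1]);np.save("w7.npy",c,allow_pickle=True)
o=readout.get_obs();print(o["clock"],o["tool_pos"],o["width"],o["ee_rot"][:2,0])
print("square",fit("square",im,c,.486,.0785,.45,R=90,ang=True))
s=snapshot("side")
cr=lambda im,x,y,w,h,k:cv2.resize(im[y:y+h,x:x+w,::-1],(w*k,h*k),interpolation=cv2.INTER_CUBIC)
cv2.imwrite("pics/m2.png",np.hstack([cr(s,215,315,100,75,4),cv2.copyMakeBorder(cv2.resize(im[...,::-1],(400,250)),0,50,0,0,cv2.BORDER_CONSTANT)]))
E
```

```text
20.3 [0.48672197 0.07994156 0.20115676] 0.07473810503350767 [-0.8988647  -0.43822625]
square [486.58  78.89  26.04   0.98]
```

View pics/m2.png

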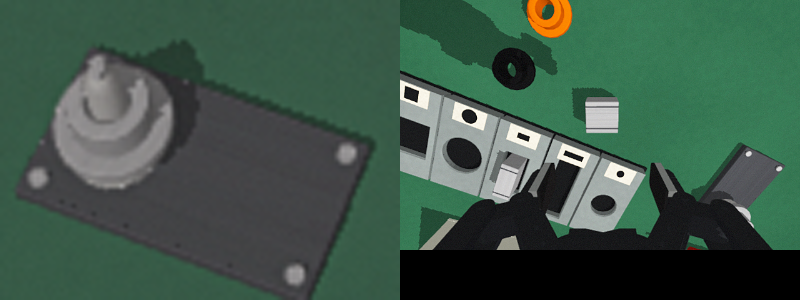

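Collar seated flange-down on the sleeve; square block under the gripper.

{"api": "play_rows", "payload": {
  "motion": [
    [0.075,0,-0.001,-0.05,0,0,0],
    [0.075,0,-0.001,-0.1,0,0,0],
    [0.075,0,-0.001,-0.14,0,0,0],
    [0.075,0,-0.001,-0.16,0,0,0],
    [0.075,0,-0.001,-0.16,0,0,0],
    [0.0,0,-0.001,-0.16,0,0,0],
    [0.0,0,-0.001,-0.16,0,0,0],
    [0.0,0,-0.001,-0.16,0,0,0],
    [0.0,0,-0.001,-0.16,0,0,0],
    [0.0,0,-0.001,-0.16,0,0,0]
  ]
}}

```text
clock: 21.35
tool_pos: [0.4884, 0.0781, 0.0432]
ee_rot: [[-0.9, -0.437, 0.004], [-0.437, 0.9, 0.001], [-0.004, -0.001, -1.0]]
wrist_force: [0.5, 1.1, 6.3]
width: 0.0486
finger_force: 64.7
```

{"api": "play_rows", "payload": {
  "motion": [
    [0.0,0,0,0.03,0,0,0],
    [0.0,0,0,0.07,0,0,0],
    [0.0,0.01,-0.02,0.1,0,0,-4],
    [0.0,0.172,-0.27,0.107,0,0,-23.5],
    [0.0,0.172,-0.27,0.107,0,0,-23.5],
    [0.0,0.172,-0.27,0.107,0,0,-23.5],
    [0.0,0.172,-0.27,0.107,0,0,-23.5],
    [0.0,0.172,-0.27,0.107,0,0,-23.5],
    [0.0,0.172,-0.27,0.107,0,0,-23.5],
    [0.0,0.172,-0.27,0.107,0,0,-23.5],
    [0.0,0.172,-0.27,0.107,0,0,-23.5],
    [0.0,0.172,-0.27,0.107,0,0,-23.5],
    [0.0,0.172,-0.27,0.107,0,0,-23.5]
  ]
}}

```text
clock: 22.65
tool_pos: [0.657, -0.1909, 0.1476]
ee_rot: [[-0.999, -0.043, -0.002], [-0.043, 0.999, 0.001], [0.002, 0.001, -1.0]]
wrist_force: [0.2, 0.5, -4.7]
width: 0.0485
finger_force: 65.4
```

{"api": "play_rows", "payload": {
  "motion": [
    [0.0,0.0025,0,-0.03,0,0,0],
    [0.0,0.0025,0,-0.055,0,0,0],
    [0.0,0.0025,0,-0.066,0,0,0],
    [0.0,0.0025,0,-0.066,0,0,0],
    [0.0,0.0025,0,-0.066,0,0,0]
  ]
}}

```text
clock: 23.15
tool_pos: [0.6611, -0.1919, 0.0831]
ee_rot: [[-0.999, -0.042, 0.001], [-0.042, 0.999, -0.0], [-0.001, -0.0, -1.0]]
wrist_force: [-1.3, 0.5, -4.2]
width: 0.0485
finger_force: 65.3
```

{"api": "play_rows", "payload": {
  "motion": [
    [0.0,0,0,-0.01,0,0,0],
    [0.0,0,0,-0.018,0,0,0],
    [0.0,0,0,-0.024,0,0,0],
    [0.0,0,0,-0.025,0,0,0],
    [0.0,0,0,-0.025,0,0,0]
  ]
}}

```text
clock: 23.65
tool_pos: [0.6609, -0.1924, 0.0573]
ee_rot: [[-0.999, -0.041, 0.0], [-0.041, 0.999, -0.0], [-0.0, -0.0, -1.0]]
wrist_force: [-0.5, -0.1, -4.7]
width: 0.0485
finger_force: 65.5
```

{"api": "play_rows", "payload": {
  "motion": [
    [0.07,0,0,0,0,0,0],
    [0.07,0,0,0,0,0,0],
    [0.07,0,0,0,0,0,0],
    [0.07,0,0,0.04,0,0,0],
    [0.07,0,0,0.09,0,0,0],
    [0.075,-0.0775,-0.162,0.143,0,0,0],
    [0.075,-0.0775,-0.162,0.143,0,0,0],
    [0.075,-0.0775,-0.162,0.143,0,0,0],
    [0.075,-0.0775,-0.162,0.143,0,0,0],
    [0.075,-0.0775,-0.162,0.143,0,0,0],
    [0.075,-0.0775,-0.162,0.143,0,0,0],
    [0.075,-0.0775,-0.162,0.143,0,0,0]
  ]
}}

```text
clock: 24.85
tool_pos: [0.5835, -0.3533, 0.2]
ee_rot: [[-0.999, -0.042, -0.0], [-0.042, 0.999, 0.001], [0.0, 0.001, -1.0]]
wrist_force: [0.2, 0.5, 0.0]
width: 0.0749
finger_force: 0.0
```

```bash
python3 - <<'E'
from h import *
c=camera_info("wrist");im=snapshot("wrist");cv2.imwrite("pics/w8.png",im[...,::-1]);np.save("w8.npy",c,allow_pickle=True)
o=readout.get_obs();print(o["clock"],o["tool_pos"],o["width"],o["ee_rot"][:2,0])
print("round",fit("round",im,c,.5835,-.3543,R=90))
print("pin",fit("pin",im,c,.473,-.2895,R=90))
E
```

```text
24.9 [ 0.5835878  -0.3528716   0.19974208] 0.07496368841378025 [-0.99907611 -0.04296922]
round [ 584.8  -352.37    0.      0.96]
pin [ 474.61 -288.99    0.      0.88]
```

View pics/w8.png

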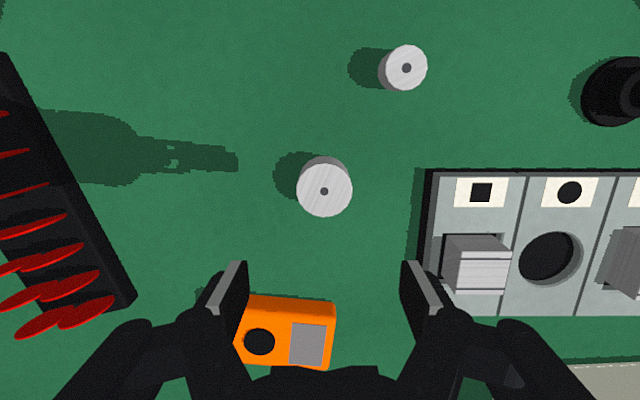

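Square stands in its pocket (475,265); round block at (325,190) right where expected.

{"api": "play_rows", "payload": {
  "motion": [
    [0.075,0.001,0,-0.05,0,0,0],
    [0.075,0.001,0,-0.1,0,0,0],
    [0.075,0.001,0,-0.14,0,0,0],
    [0.075,0.001,0,-0.16,0,0,0],
    [0.075,0.001,0,-0.16,0,0,0],
    [0.0,0.001,0,-0.16,0,0,0],
    [0.0,0.001,0,-0.16,0,0,0],
    [0.0,0.001,0,-0.16,0,0,0],
    [0.0,0.001,0,-0.16,0,0,0],
    [0.0,0.001,0,-0.16,0,0,0]
  ]
}}

```text
clock: 25.9
tool_pos: [0.5858, -0.355, 0.0423]
ee_rot: [[-0.999, -0.042, 0.003], [-0.042, 0.999, -0.002], [-0.003, -0.002, -1.0]]
wrist_force: [0.3, 1.1, 5.3]
width: 0.0518
finger_force: 63.4
```

{"api": "play_rows", "payload": {
  "motion": [
    [0.0,0,0,0.03,0,0,0],
    [0.0,0,0,0.07,0,0,0],
    [0.0,0.005,0.02,0.1,0,0,0],
    [0.0,0.071,0.251,0.108,0,0,0],
    [0.0,0.071,0.251,0.108,0,0,0],
    [0.0,0.071,0.251,0.108,0,0,0],
    [0.0,0.071,0.251,0.108,0,0,0],
    [0.0,0.071,0.251,0.108,0,0,0],
    [0.0,0.071,0.251,0.108,0,0,0],
    [0.0,0.071,0.251,0.108,0,0,0],
    [0.0,0.071,0.251,0.108,0,0,0],
    [0.0,0.071,0.251,0.108,0,0,0]
  ]
}}

```text
clock: 27.1
tool_pos: [0.6549, -0.1047, 0.1481]
ee_rot: [[-0.999, -0.04, -0.001], [-0.04, 0.999, -0.0], [0.001, -0.0, -1.0]]
wrist_force: [0.7, 0.3, -2.5]
width: 0.052
finger_force: 63.6
```

{"api": "play_rows", "payload": {
  "motion": [
    [0.0,0.001,0.001,-0.03,0,0,0],
    [0.0,0.001,0.001,-0.055,0,0,0],
    [0.0,0.001,0.001,-0.066,0,0,0],
    [0.0,0.001,0.001,-0.07,0,0,0],
    [0.0,0.001,0.001,-0.07,0,0,0]
  ]
}}

```text
clock: 27.6
tool_pos: [0.6562, -0.103, 0.0782]
ee_rot: [[-0.999, -0.041, -0.0], [-0.041, 0.999, 0.0], [0.0, 0.0, -1.0]]
wrist_force: [-0.2, 1.0, -1.5]
width: 0.0522
finger_force: 63.6
```

{"api": "play_rows", "payload": {
  "motion": [
    [0.0,0,0,-0.01,0,0,0],
    [0.0,0,0,-0.017,0,0,0],
    [0.0,0,0,-0.021,0,0,0],
    [0.0,0,0,-0.022,0,0,0],
    [0.0,0,0,-0.022,0,0,0]
  ]
}}

```text
clock: 28.1
tool_pos: [0.6565, -0.1022, 0.0565]
ee_rot: [[-0.999, -0.042, 0.0], [-0.042, 0.999, -0.0], [-0.0, -0.0, -1.0]]
wrist_force: [0.5, 0.6, -2.0]
width: 0.0519
finger_force: 63.7
```

{"api": "play_rows", "payload": {
  "motion": [
    [0.064,0,0,0,0,0,0],
    [0.064,0,0,0,0,0,0],
    [0.064,0,0,0,0,0,0],
    [0.064,0,0,0.04,0,0,0],
    [0.064,0,0,0.09,0,0,0],
    [0.06,-0.183,-0.187,0.143,0,0,0],
    [0.06,-0.183,-0.187,0.143,0,0,0],
    [0.06,-0.183,-0.187,0.143,0,0,0],
    [0.06,-0.183,-0.187,0.143,0,0,0],
    [0.06,-0.183,-0.187,0.143,0,0,0],
    [0.06,-0.183,-0.187,0.143,0,0,0],
    [0.06,-0.183,-0.187,0.143,0,0,0],
    [0.06,-0.183,-0.187,0.143,0,0,0],
    [0.06,-0.183,-0.187,0.143,0,0,0]
  ]
}}

```text
clock: 29.5
tool_pos: [0.4741, -0.2883, 0.1989]
ee_rot: [[-0.999, -0.043, -0.0], [-0.043, 0.999, 0.001], [0.0, 0.001, -1.0]]
wrist_force: [-0.7, 0.1, 0.8]
width: 0.0602
finger_force: 0.0
```

```bash
python3 - <<'E'
from h import *
c=camera_info("wrist");im=snapshot("wrist");cv2.imwrite("pics/w9.png",im[...,::-1]);np.save("w9.npy",c,allow_pickle=True)
o=readout.get_obs();print(o["clock"],o["tool_pos"],o["width"],o["ee_rot"][:2,0])
print("pin",fit("pin",im,c,.473,-.2895,R=90))
E
```

```text
29.55 [ 0.47416014 -0.28813039  0.19883871] 0.05981819712967923 [-0.99905395 -0.04348703]
pin [ 474.28 -288.56    0.      0.95]
```

{"api": "play_rows", "payload": {
  "motion": [
    [0.06,0,0,-0.05,0,0,0],
    [0.06,0,0,-0.1,0,0,0],
    [0.06,0,0,-0.14,0,0,0],
    [0.06,0,0,-0.16,0,0,0],
    [0.06,0,0,-0.16,0,0,0],
    [0.0,0,0,-0.16,0,0,0],
    [0.0,0,0,-0.16,0,0,0],
    [0.0,0,0,-0.16,0,0,0],
    [0.0,0,0,-0.16,0,0,0],
    [0.0,0,0,-0.16,0,0,0],
    [0.0,0,0,-0.16,0,0,0]
  ]
}}

```text
clock: 30.65
tool_pos: [0.4749, -0.2901, 0.0411]
ee_rot: [[-0.999, -0.042, 0.003], [-0.042, 0.999, -0.002], [-0.003, -0.002, -1.0]]
wrist_force: [0.0, 1.5, 6.2]
width: 0.0343
finger_force: 60.4
```

{"api": "play_rows", "payload": {
  "motion": [
    [0.0,0,0,0.03,0,0,0],
    [0.0,0,0,0.07,0,0,0],
    [0.0,0.005,0.02,0.11,0,0,0],
    [0.0,0.17,0.449,0.115,0,0,0],
    [0.0,0.17,0.449,0.115,0,0,0],
    [0.0,0.17,0.449,0.115,0,0,0],
    [0.0,0.17,0.449,0.115,0,0,0],
    [0.0,0.17,0.449,0.115,0,0,0],
    [0.0,0.17,0.449,0.115,0,0,0],
    [0.0,0.17,0.449,0.115,0,0,0],
    [0.0,0.17,0.449,0.115,0,0,0],
    [0.0,0.17,0.449,0.115,0,0,0],
    [0.0,0.17,0.449,0.115,0,0,0],
    [0.0,0.17,0.449,0.115,0,0,0],
    [0.0,0.17,0.449,0.115,0,0,0],
    [0.0,0.17,0.449,0.115,0,0,0],
    [0.0,0.17,0.449,0.115,0,0,0]
  ]
}}

```text
clock: 32.35
tool_pos: [0.6428, 0.1579, 0.1542]
ee_rot: [[-0.999, -0.039, -0.001], [-0.039, 0.999, -0.0], [0.001, -0.0, -1.0]]
wrist_force: [0.5, 0.1, -2.6]
width: 0.0341
finger_force: 60.6
```

{"api": "play_rows", "payload": {
  "motion": [
    [0.0,0.001,0.0,-0.03,0,0,0],
    [0.0,0.001,0.0,-0.06,0,0,0],
    [0.0,0.001,0.0,-0.075,0,0,0],
    [0.0,0.001,0.0,-0.077,0,0,0],
    [0.0,0.001,0.0,-0.077,0,0,0]
  ]
}}

```text
clock: 32.85
tool_pos: [0.6444, 0.1592, 0.0775]
ee_rot: [[-0.999, -0.041, -0.0], [-0.041, 0.999, -0.0], [0.0, -0.0, -1.0]]
wrist_force: [0.6, -0.0, -2.4]
width: 0.034
finger_force: 60.6
```

Down, release, lift and retreat to a spot that leaves the rack in view.

{"api": "play_rows", "payload": {
  "motion": [
    [0.0,0,0,-0.01,0,0,0],
    [0.0,0,0,-0.017,0,0,0],
    [0.0,0,0,-0.022,0,0,0],
    [0.0,0,0,-0.0225,0,0,0],
    [0.0,0,0,-0.0225,0,0,0],
    [0.055,0,0,-0.0225,0,0,0],
    [0.055,0,0,-0.0225,0,0,0],
    [0.055,0,0,-0.0225,0,0,0],
    [0.055,0,0,0.02,0,0,0],
    [0.055,0,0,0.07,0,0,0],
    [0.055,0,0,0.12,0,0,0],
    [0.055,-0.1,-0.12,0.17,0,0,0],
    [0.055,-0.1,-0.12,0.17,0,0,0],
    [0.055,-0.1,-0.12,0.17,0,0,0],
    [0.055,-0.1,-0.12,0.17,0,0,0],
    [0.055,-0.1,-0.12,0.17,0,0,0],
    [0.055,-0.1,-0.12,0.17,0,0,0]
  ]
}}

```text
clock: 34.55
tool_pos: [0.545, 0.0399, 0.2473]
ee_rot: [[-0.999, -0.041, 0.001], [-0.041, 0.999, 0.001], [-0.001, 0.0, -1.0]]
wrist_force: [1.2, -0.0, 0.1]
width: 0.0549
finger_force: 0.0
```

```bash
python3 - <<'E'
from h import *
c=camera_info("wrist");im=snapshot("wrist")
o=readout.get_obs();print(o["clock"],o["tool_pos"],o["wrist_force"])
T=dict(square=(.659,-.1915,.042),round=(.6555,-.104,0),short=(.6515,-.017,.042),pin=(.6445,.159,0))
ims={k:snapshot(k) for k in("side","scene")}
for n,t in T.items():
  for k in ims:print(k,n,fit(n,ims[k],camera_info(k),*t,z=.014,R=50,ang=n in("square","short")))
cr=lambda im,x,y,w,h,W,H:cv2.resize(im[y:y+h,x:x+w,::-1],(W,H),interpolation=cv2.INTER_CUBIC)
cv2.imwrite("pics/fin.png",np.vstack([np.hstack([cr(ims["side"],210,135,133,160,250,300),cr(im,0,0,640,400,550,300)]),np.hstack([cr(ims["scene"],230,205,160,75,500,235),cr(ims["side"],215,315,100,75,300,235)])]))
E
```

```text
34.6 [0.54502896 0.04032232 0.24691102] [-0.51228618 -0.78215693 -0.56917733]
side square [ 5.9252e+02  1.6799e+02 -1.4590e+01  8.0000e-02]
scene square [ 6.8187e+02 -1.8891e+02 -1.7660e+01  5.0000e-02]
side round [5.8848e+02 1.7137e+02 0.0000e+00 7.0000e-02]
scene round [ 7.0130e+02 -1.2212e+02  0.0000e+00  5.0000e-02]
side short [6.4508e+02 8.4100e+00 7.0400e+00 6.0000e-02]
scene short [ 6.9977e+02  5.4900e+00 -1.0020e+02  4.0000e-02]
side pin [6.0992e+02 1.8086e+02 0.0000e+00 4.0000e-02]
scene pin [6.585e+02 1.650e+02 0.000e+00 2.000e-02]
```

View pics/fin.png

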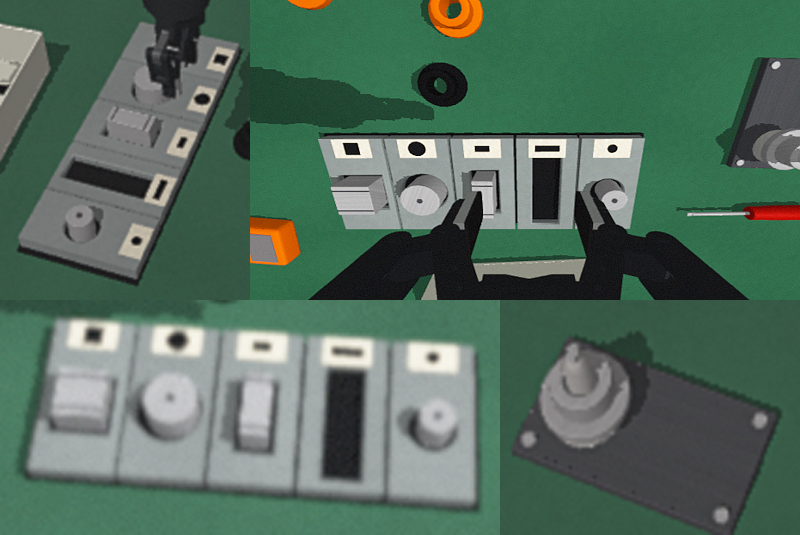

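All four blocks stand upright in their labelled pockets. The sleeve and collar are seated flat on the stem, and the gripper is clear.

```bash
python3 -c "
from cell import *
print(ticket.job_done())"
```

```text
the job is handed in; nothing more can be done
None
```

The job is handed in, with no verdict returned; the last pictures show the one sleeve present and the collar on the stem, the four blocks present (short, square, round, pin) in their own pockets, and the screwdriver never touched.

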